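# Put the bench tools back on their shadow pads

### The job

Tidy the bench for the next shift: put each of the four stray things back flat and at rest inside its own outline on the grey pads, the blue marker in the narrow blue outline, the black marker in the narrow black one, the roll of green tape in the round green one and the white trough lid in the wide white rectangle. Lay the long things along their outlines, either way round, and leave the yellow rack and the tip box where they stand.

Things in the scene. Friction and masses are not known exactly. Their poses are not given: they have to be found in the camera images.
- blue_marker_mid (a point): Lab marker pen, white barrel with a blue cap end, lying on the fixed tan bench mat (2 mm thick): 132 long x 12 x 12.5 mm high. Point at its centre, half-way up; x runs along the pen, z up. It may lie either way round.
- black_marker_mid (a point): Lab marker pen, white barrel with a black cap end, lying on the fixed tan bench mat (2 mm thick): 132 long x 12 x 12.5 mm high. Point at its centre, half-way up; x runs along the pen, z up. It may lie either way round.
- tape_mid (a point): Green roll of label tape lying flat on the tan bench mat (2 mm thick), 66 mm across, 19 mm high; its outside is gripped across the full 66 mm. Point at its centre, half-way up; z is the roll's axis (up).
- trough_lid_mid (a point): White ribbed reagent-trough lid lying open side down on the tan bench mat (2 mm thick), 50 x 138 x 32 mm high (x, y, z): its long axis is y. The lowest 12 mm are the full 50 mm wide, above that the sides are narrower. Point at its centre, half-way up (16 mm above its underside).
- pad_blue_mid (a point): Long narrow blue outline printed on a flat grey pad that is fixed to the worktop, 3 mm thick, 172 x 52 mm (x, y): home of the blue marker. Inside, the outline is 150 x 30 mm. Point at the centre of the pad and of the outline, on the top face (3 mm above the worktop); x along the outline's length, z up.
- pad_black_mid (a point): Long narrow black outline printed on a flat grey pad that is fixed to the worktop, 3 mm thick, 172 x 52 mm (x, y): home of the black marker. Inside, the outline is 150 x 30 mm. Point at the centre of the pad and of the outline, on the top face (3 mm above the worktop); x along the outline's length, z up.
- pad_round_mid (a point): Round green outline printed on a flat grey pad that is fixed to the worktop, 3 mm thick, 106 mm square: home of the tape roll. Inside, the ring is 84 mm across. Point at the centre of the pad and of the ring, on the top face (3 mm above the worktop); z up.
- pad_wide_mid (a point): Wide rectangular white outline printed on a flat grey pad that is fixed to the worktop, 3 mm thick, 176 x 88 mm (x, y): home of the trough lid. Inside, the outline is 156 x 68 mm. Point at the centre of the pad and of the outline, on the top face (3 mm above the worktop); x along the outline's length, z up.
- yellow_rack: Bystander: yellow tube rack, about 111 x 72 x 40 mm high, standing loose to the left of the pads. Origin at the centre of its underside, z up. Leave it alone.
- tip_box: Bystander: pipette-tip box with clear lid, about 84 x 128 x 99 mm high (x, y, z), standing loose to the right of the pads. Origin at the centre of its underside, z up. Leave it alone.
Not all that is in view belongs to the job. Leave any orange look-alike of the part that bears tape_mid alone.

How it is judged:
At the end, for the whole second after the job is handed in: Each of the four things lies flat on its own pad, released and at rest, its centre within 15 mm of the centre of its outline; the markers and the trough lid lie along their outlines to within 0.2 rad (11 degrees), either way round (horizontal distance between blue_marker_mid and pad_blue_mid below 0.015 m and z of blue_marker_mid in the frame of pad_blue_mid between 0.00225 and 0.01125 m and linear speed of each of blue_marker, black_marker, tape, trough_lid below 0.02 m/s and angle between the x axis of blue_marker_mid and the x axis of pad_blue_mid, either way round below 0.2 rad and horizontal distance between black_marker_mid and pad_black_mid below 0.015 m and z of black_marker_mid in the frame of pad_black_mid between 0.00225 and 0.01125 m and angle between the x axis of black_marker_mid and the x axis of pad_black_mid, either way round below 0.2 rad and horizontal distance between tape_mid and pad_round_mid below 0.015 m and z of tape_mid in the frame of pad_round_mid between 0.0055 and 0.0145 m and angle between each of tape_mid, trough_lid_mid's own z axis and vertical below 0.12 rad and horizontal distance between trough_lid_mid and pad_wide_mid below 0.015 m and z of trough_lid_mid in the frame of pad_wide_mid between 0.012 and 0.021 m and angle between the y axis of trough_lid_mid and the x axis of pad_wide_mid, either way round below 0.2 rad); the robot touches nothing.
It fails at once if the yellow rack is pushed more than 20 mm from its place or tipped (distance of yellow_rack from where it was at the start of the episode above 0.02 m or angle between yellow_rack's own z axis and vertical above 0.3 rad).
It fails at once if the tip box is pushed more than 20 mm from its place or tipped (distance of tip_box from where it was at the start of the episode above 0.02 m or angle between tip_box's own z axis and vertical above 0.3 rad).
It also fails if it takes over 112 s, if anything falls off the work surface, if the arm or the gripper's body presses on something with over 40 N, if the wrist force passes 120 N, or if a joint passes its speed limit or range.

### The arm

A 7-joint arm with a two-finger parallel gripper is mounted at the origin on a cart in front of the work surface, level with it; the furniture and walls round the work are solid. World frame = base frame: x ahead of the robot, y to its left, z up, the work surface at z = 0. Lengths are in m, angles in rad, forces in N, time in s.
With the tool pointing down it reaches from about 0.35 to 0.9 m from the base axis. Payload 8.1 kg.
Tool frame: the origin (TCP) lies on the centre line of the jaws, within the pads' length; the fingertips stand 19 mm ahead of it and the grasp point (between the pads) is the TCP (arm.tip_reach is the distance from the TCP to the fingertips, in m); z points along the fingers, y is the line along which they close (so a half turn about z gives the same grasp; the last joint's range is limited). The gripper opens to 92 mm and grips with 3 to 60 N. Pads are 19 mm wide; open, the fingers measure 130 mm over their backs; the gripper's body (75 mm by 190 mm) begins 47 mm behind the grasp point.
Start: joints at [-1.325, 0.434, 0.025, 1.573, -0.012, 1.134, -0.075], TCP at [0.214, 0.587, 0.246] pointing down, gripper open.
Joint ranges: [-2.62, 2.62], [-0.44, 2.09], [-1.27, 1.32], [0.08, 2.57], [-1.32, 4.46], [0.12, 2], [-2.74, 2.74]. Speed limits (rad/s): [2.22, 2.22, 3.01, 3.01, 3.14, 3.14, 3.14].

### API

Orientations are given as a rotation vector (axis times angle).
In Python, from cell import arm gives the robot as it stands.
- The arm moves only by the tool arm_command, never from a script. Its argument "targets" is a list that holds one entry, the list of rows, each a list of 6 numbers: the shift along the tool's x, y, z in m, then the turn, a rotation vector about the tool's x, y, z in rad. A call has 1 to 10 rows; each row shifts and turns the commanded pose from where the row before left it, along the tool's axes as they then stand; what a row does not reach is not made up. A row lasts 1/8 s, in which the tool goes at most 62.5 mm and 10.7 degrees, less where a joint would pass 70% of its speed; a pose out of reach is approached as far as the arm can. A call with a gripper value outside its range is refused whole. "jaw" is the finger opening in m, from 0 to 0.0918, set as the call begins (left out, the last holds). The fingers move at their own pace and stop on an object; "newtons" is the grip in N (left out, the last holds). Time passes only in rows, so rows that do not move let the fingers close. It gives the time, the measured TCP pose, the force, the opening and the grip force at its end, in the units of the state.
- arm.observe(): the state, without advancing time (a new reading comes with each control period).
- arm.get_image(name): name is "scene" or "top" or "wrist"; returns a dict with "pixels" (400x640x3 uint8, red, green, blue), "z_map" (400x640 float32, m along the optical axis (not along the pixel's ray), 0 where there is no reading), "fx", "fy", "cx", "cy" (pixels), "xyz" and "rotation" of the camera in the world; the wrist camera has in their place "T_tool_cam" (4x4, takes a point from camera to tool coordinates, whose origin is the TCP and whose axes are the flange's). Camera axes: x right, y down, z forward; pixel columns grow to the right and rows downward; lengths in m; the calibration is good to about 2 mm. A picture is of the moment at which its call begins: read the wrist's pose just before it.
- arm.sign_off(): hands the job in; it is judged then, once.
The state is a dict: "clock": time; "joints": joint angles; "dq": joint speeds; "joint_efforts": joint torques, N m; "position": TCP position; "ee_rot": TCP orientation; "force": force on the tool from outside, world axes, zero at the start; "ft_torque": the same for the moment, N m; "width": opening from 0.0 (shut) to 1.0 (fully open); "gripper_force": force on a finger pad.
Only numpy, scipy, OpenCV 4.12 (cv2) and the standard library are available. Lean on these libraries where they do the work, as an engineer would, in place of code of your own. Each camera call takes 0.05 s, during which the arm holds its last target. There are 200 camera calls.

## Working session

There is one attempt and no reset: what is moved stays moved. The work goes in short steps, Python scripts to look and compute and a tool call to move; the robot and the scene stay as the last step left them, time stands still between calls to the robot, and variables do not carry over. Pictures are saved under pics/ and viewed, at most 14 in all, crops included, and the job is handed in when it is done.

Besides the shell and the picture viewer there is one more tool, called after "Call:" in YAML: its name, and indented under it one key for each argument. arm_command: Moves the arm, as the interface text tells. Its arguments: {"type":"object","properties":{"targets":{"type":"array","items":{"type":"array","items":{"type":"array","items":{"type":"number"}}}},"jaw":{"type":"number"},"newtons":{"type":"number"}},"required":["targets"]}

```bash
mkdir -p pics; ls
python3 - <<'E'
from cell import arm
import cv2,pickle
s=arm.observe();print({k:s[k] for k in('clock','position','ee_rot','width','force')})
for n in('top','scene'):
    im=arm.get_image(n);pickle.dump(im,open(f'pics/{n}.pkl','wb'));cv2.imwrite(f'pics/{n}0.png',im['pixels'][:,:,::-1]);print(n,im['xyz'],im['rotation'],im['fx'])
E
```

```text
pics
{'clock': 0.0, 'position': array([0.21353563, 0.58686413, 0.2449125 ]), 'ee_rot': array([-5.45253386e-01, -3.09380749e+00,  2.58983749e-03]), 'width': 1.0034211702749496, 'force': array([-0.64344986, -1.73328897, -0.76161133])}
top [ 0.32839975 -0.01761459  1.20043162] [-2.19682959  2.01809494 -0.20397152] 399.2855212373999
scene [0.75393338 1.21242282 0.97136559] [-0.27051185 -2.73786269  1.36651042] 447.64066328237755
```

View pics/top0.png

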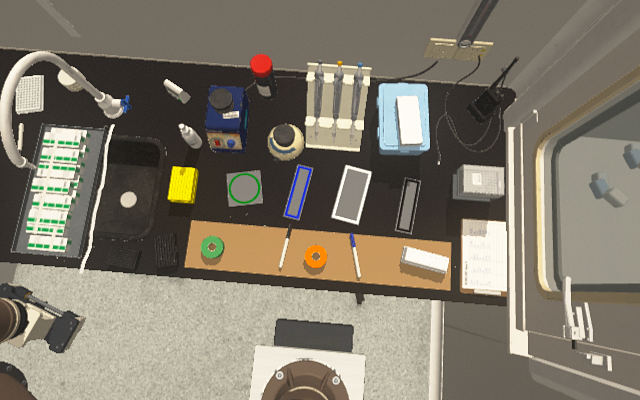

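View pics/scene0.png

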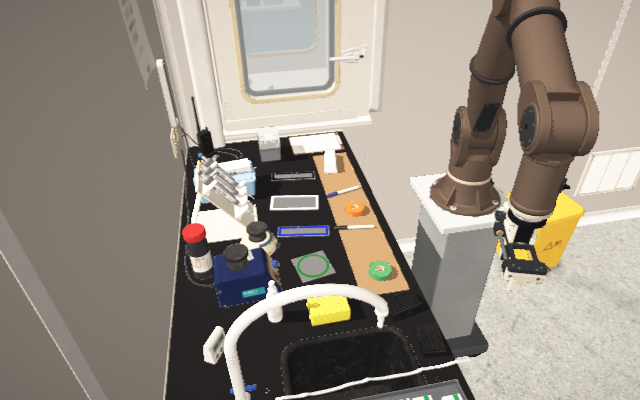

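The top view shows the mat with the green tape (212,247), a pen (285,250), an orange decoy (316,257), a pen with what looks like a blue cap (355,257) and the lid (425,260). The pads are at (245,188), (298,192), (351,194) and (408,205). Next I'll enlarge it.

Run:
```python
import cv2
a=cv2.imread('pics/top0.png')[155:295,185:455]
b=cv2.resize(a,None,fx=2.96,fy=2.96,interpolation=cv2.INTER_CUBIC);print(b.shape);cv2.imwrite('pics/crop.png',b)
```

```text
(414, 799, 3)
```

View pics/crop.png

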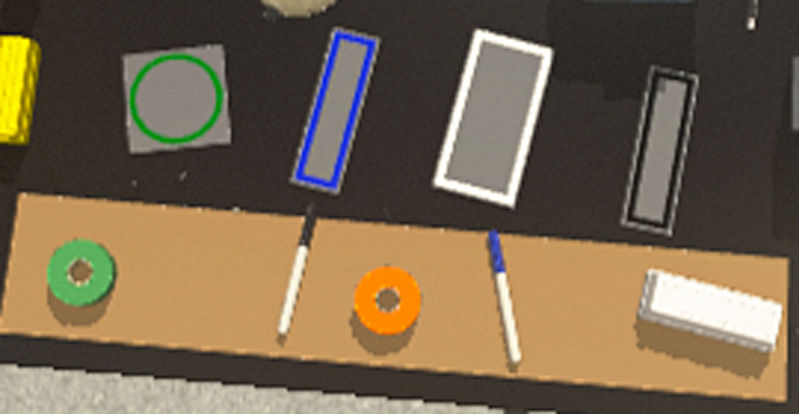

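```bash
cat > h.py <<'E'
import numpy as np,pickle,cv2
from scipy.spatial.transform import Rotation as R
np.set_printoptions(precision=4,suppress=True)
def ray(im,p,z,Rw=None,o=None):
    "pixel p -> world point at height z"
    if Rw is None: Rw,o=R.from_rotvec(im['rotation']).as_matrix(),im['xyz']
    d=Rw@np.array([(p[0]-im['cx'])/im['fx'],(p[1]-im['cy'])/im['fy'],1.])
    return o+d*(z-o[2])/d[2]
def wrist():
    from cell import arm
    s=arm.observe();im=arm.get_image('wrist')
    Rt=R.from_rotvec(s['ee_rot']).as_matrix();T=np.array(im['T_tool_cam'])
    im['Rw'],im['o']=Rt@T[:3,:3],s['position']+Rt@T[:3,3]
    return im
def go(xy,z,jaw_deg=None):
    """print tool-axis shift to world target and tool-z turn that sets jaw line (tool y) to world heading jaw_deg (mod 180)"""
    from cell import arm
    s=arm.observe();Rt=R.from_rotvec(s['ee_rot'])
    d=np.array([*xy,z])-s['position'];print('at',s['position'],'shift tool',Rt.inv().apply(d),'world',d,'clock',s['clock'])
    y=Rt.as_matrix()[:,1];h=np.degrees(np.arctan2(y[1],y[0]))
    zt=Rt.as_matrix()[:,2];print('tool z',zt,'x',Rt.as_matrix()[:,0],'jaw heading',h,'q7',s['joints'][6])
    if jaw_deg is not None:
        dh=(jaw_deg-h+90)%180-90
        print('turn about tool z rad',-np.radians(dh),'shift after turn', (Rt*R.from_rotvec([0,0,-np.radians(dh)])).inv().apply(d))
E
python3 - <<'E'
from h import *
im=pickle.load(open('pics/top.pkl','rb'))
P=lambda c,z:ray(im,(c[0]/2.96+185-.33,c[1]/2.96+155-.33),z)
for n,c,z in [('round',(176,99),.003),('blue',(336.5,110),.003),('wide',(494,118),.003),('black',(660,150),.003),('tape',(81,271),.021),('orange',(388,300),.021)]: print(n,P(c,z)[:2])
for n,a,b,z in [('bluepad',(357,33),(316,188),.003),('widepad',(513.5,38.5),(474,197.5),.003),('blackpad',(674,70.5),(645.5,229.5),.003),('blackpen',(312,207),(282,339),.008),('bluepen',(493,232),(517,362),.008),('lid',(644,292),(777,327),.034)]:
    p,q=P(a,z),P(b,z);d=p-q;print(n,(p+q)[:2]/2,'len',np.hypot(*d[:2]),'deg',np.degrees(np.arctan2(d[1],d[0])))
go((.4,.4),.2,0)
R7=np.array(im['z_map']);print(P((700,300),.034)[:2])
E
```

```text
round [0.6078 0.2452]
blue [0.6101 0.077 ]
wide [ 0.6154 -0.087 ]
black [ 0.596  -0.2603]
tape [0.4199 0.314 ]
orange [0.4172 0.0061]
bluepad [0.6108 0.0768] len 0.17094987513160845 deg -8.963455562198492
widepad [ 0.6166 -0.087 ] len 0.17532555405147524 deg -9.584822888306217
blackpad [ 0.5972 -0.2602] len 0.17183648349206182 deg -7.522975861961688
blackpen [0.4381 0.1   ] len 0.13594947359227075 deg -6.965720947539613
bluepen [ 0.4318 -0.1103] len 0.13174633452925316 deg 14.390336732886079
lid [ 0.4338 -0.3096] len 0.1328629385951164 deg 80.00882264837215
at [0.2135 0.5869 0.245 ] shift tool [-0.2392 -0.1119  0.0452] world [ 0.1865 -0.1869 -0.045 ] clock 0.1
tool z [-0.0004 -0.0014 -1.    ] x [-0.9398  0.3418 -0.0001] jaw heading 70.01038526645668 q7 -0.07509419907196843
turn about tool z rad 1.2219117334893967 shift after turn [-0.1869  0.1865  0.0452]
[ 0.4421 -0.2993]
```

Call:
arm_command:
  targets:
    - [[-0.036,-0.0233,0.003,0,0,0],[-0.036,-0.0233,0.003,0,0,0],[-0.036,-0.0233,0.003,0,0,0],[-0.036,-0.0233,0.003,0,0,0],[-0.036,-0.0233,0.003,0,0,0],[-0.036,-0.0233,0.003,0,0,0],[-0.036,-0.0233,0.003,0,0,0],[-0.036,-0.0233,0.003,0,0,0],[0,0,0,0,0,-0.175],[0,0,0,0,0,-0.175]]
  jaw: 0.0918
  newtons: 15

```text
clock: 1.35
position: [0.4207, 0.313, 0.2214]
ee_rot: [0.009, -3.141, 0.001]
force: [0.1, -0.2, 0.4]
width: 1.0
gripper_force: 0.0
```

Run:
```python
from h import *
im=wrist();pickle.dump(im,open('pics/w1.pkl','wb'));cv2.imwrite('pics/w1.png',im['pixels'][:,:,::-1])
go((.42,.314),.06,90)
```

```text
at [0.4206 0.3132 0.2214] shift tool [0.0005 0.0009 0.1614] world [-0.0006  0.0008 -0.1614] clock 1.4
tool z [-0.0004 -0.0006 -1.    ] x [-0.9999 -0.0147  0.0004] jaw heading 90.84188549632988 q7 0.8632960631245824
turn about tool z rad 0.014693673835743042 shift after turn [0.0005 0.0009 0.1614]
```

View pics/w1.png

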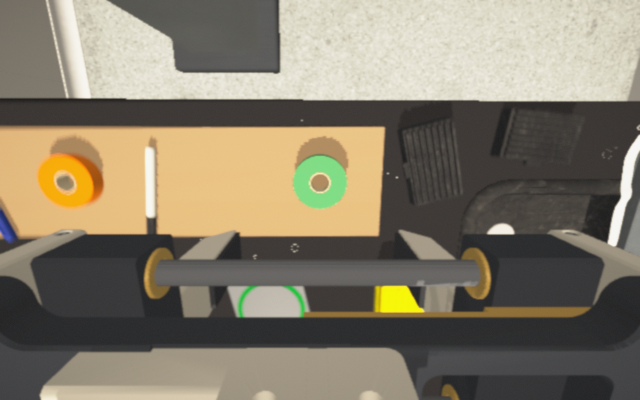

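The wrist view shows the tape's top centre at (320,181), midway between the fingers, and the black pen from (150,147) to about (151,235).

Run:
```python
from h import *
im=pickle.load(open('pics/w1.pkl','rb'))
for p,z in [((320,181),.021),((320,155),.021),((320,209),.021),((150,147),.008),((151,235),.008),((271,305),.003),((65,181),.021)]: print(p,ray(im,p,z,im['Rw'],im['o']))
```

```text
(320, 181) [0.4162 0.316  0.021 ]
(320, 155) [0.385  0.3158 0.021 ]
(320, 209) [0.4516 0.3163 0.021 ]
(150, 147) [0.3778 0.1085 0.008 ]
(151, 235) [0.4928 0.0927 0.008 ]
(271, 305) [0.6019 0.247  0.003 ]
(65, 181) [0.4181 0.0068 0.021 ]
```

Call:
arm_command:
  targets:
    - [[0.002,0.002,0.04,0,0,0],[0,0,0.04,0,0,0],[0,0,0.04,0,0,0],[0,0,0.04,0,0,0],[0,0,0.02,0,0,0],[0,0,0.01,0,0,0],[0,0,0.006,0,0,0],[0,0,0,0,0,0]]

```text
clock: 2.4
position: [0.4187, 0.3159, 0.026]
ee_rot: [-0.001, 3.141, 0.0]
force: [0.3, -0.4, 0.1]
width: 1.0
gripper_force: 0.0
```

Call:
arm_command:
  targets:
    - [[0,0,0,0,0,0],[0,0,0,0,0,0],[0,0,0,0,0,0],[0,0,0,0,0,0],[0,0,0,0,0,0]]
  jaw: 0.06

```text
clock: 3.02
position: [0.4187, 0.3159, 0.026]
ee_rot: [-0.002, 3.141, 0.001]
force: [0.2, -0.0, 5.4]
width: 0.708
gripper_force: 15.0
```

Call:
arm_command:
  targets:
    - [[0,0,-0.03,0,0,0],[0,0,-0.05,0,0,0],[-0.038,-0.014,0,0,0,0],[-0.05,-0.019,0,0,0,0],[-0.05,-0.019,0,0,0,0],[-0.04,-0.014,0,0,0,0],[-0.01,-0.004,0,0,0,0],[0,0,0,0,0,0]]

```text
clock: 4.03
position: [0.6063, 0.2456, 0.1051]
ee_rot: [0.0, -3.141, 0.0]
force: [0.5, -0.2, -1.3]
width: 0.703
gripper_force: 15.0
```

Run:
```python
from h import *
from cell import arm
im=arm.get_image('top');a=im['pixels'][150:300,185:455,::-1];cv2.imwrite('pics/t2.png',cv2.resize(a,None,fx=2.96,fy=2.96,interpolation=cv2.INTER_CUBIC))
go((.6075,.246),.028,90)
```

```text
at [0.6054 0.2465 0.1052] shift tool [-0.0022 -0.0005  0.0772] world [ 0.0021 -0.0005 -0.0772] clock 4.075
tool z [-0.0016  0.0001 -1.    ] x [-1.     -0.0017  0.0016] jaw heading 90.09594620790266 q7 1.1467571318117242
turn about tool z rad 0.0016745772327043593 shift after turn [-0.0022 -0.0005  0.0772]
```

View pics/t2.png

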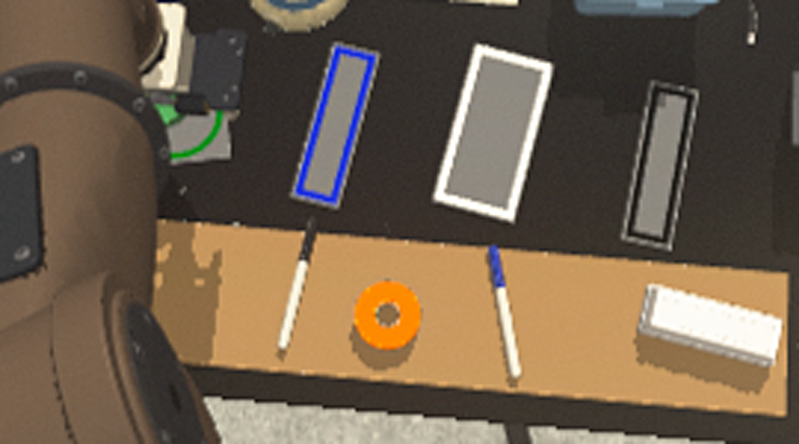

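The top view shows the tape held over the ring, mostly hidden by the arm, with everything else undisturbed. Now I'll lower it.

Call:
arm_command:
  targets:
    - [[-0.001,0,0.04,0,0,0],[0,0,0.025,0,0,0],[0,0,0.009,0,0,0],[0,0,0.003,0,0,0],[0,0,0.0,0,0,0]]

```text
clock: 4.7
position: [0.6079, 0.2465, 0.0297]
ee_rot: [-0.002, 3.141, 0.001]
force: [-0.3, 0.9, 0.5]
width: 0.704
gripper_force: 15.0
```

Call:
arm_command:
  targets:
    - [[0,0,0,0,0,0],[0,0,0,0,0,0],[0,0,0,0,0,0],[0,0,-0.02,0,0,0],[0,0,-0.05,0,0,0],[0.02,0,-0.05,0,0,0],[0.04,-0.03,-0.05,0,0,0],[0.04,-0.03,0,0,0,0],[0,0,0,0,0,0]]
  jaw: 0.0918

```text
clock: 5.82
position: [0.5099, 0.1868, 0.1948]
ee_rot: [-0.001, -3.141, 0.0]
force: [1.0, 0.6, 0.8]
width: 1.002
gripper_force: 0.0
```

Run:
```python
from h import *
im=wrist();pickle.dump(im,open('pics/w2.pkl','wb'));cv2.imwrite('pics/w2.png',im['pixels'][:,:,::-1])
go((.436,.1),.025,83)
```

```text
at [0.5116 0.1884 0.1947] shift tool [ 0.0759 -0.0885  0.1696] world [-0.0756 -0.0884 -0.1697] clock 5.875
tool z [ 0.0014  0.0008 -1.    ] x [-1.     -0.     -0.0014] jaw heading 90.00086289287117 q7 1.1510240018246236
turn about tool z rad 0.12218810796129695 shift after turn [ 0.0645 -0.0971  0.1696]
```

View pics/w2.png

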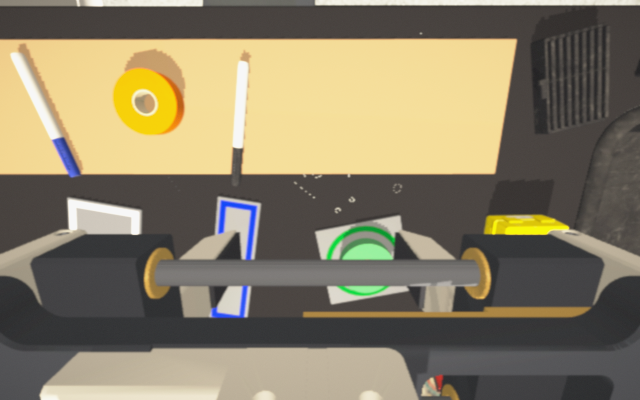

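The tape lies inside the ring (368,260). The black pen runs from (244,56) to (236,185) and the blue pen from (16,52) to (74,175).

Run:
```python
from h import *
im=pickle.load(open('pics/w2.pkl','rb'))
W=lambda p,z:ray(im,p,z,im['Rw'],im['o'])
for a,b in [((243,57),(236,184)),((17,53),(73,175))]:
    p,q=W(a,.009),W(b,.009);d=q-p;print(p,q,(p+q)/2,np.hypot(*d[:2]),np.degrees(np.arctan2(d[1],d[0])))
print(W((369,243),.02),W((363,261),.003))
go((.436,.1),.06,83)
```

```text
[0.3718 0.1095 0.009 ] [0.5062 0.0921 0.009 ] [0.439  0.1008 0.009 ] 0.13547019861343285 -7.3759787237098005
[ 0.3679 -0.1244  0.009 ] [ 0.4956 -0.0952  0.009 ] [ 0.4317 -0.1098  0.009 ] 0.1309439042772002 12.881362440590339
[0.5754 0.2481 0.02  ] [0.6076 0.245  0.003 ]
at [0.5116 0.1884 0.1947] shift tool [ 0.0758 -0.0885  0.1346] world [-0.0756 -0.0884 -0.1347] clock 5.875
tool z [ 0.0014  0.0008 -1.    ] x [-1.     -0.     -0.0014] jaw heading 90.00086289287117 q7 1.1510240018246236
turn about tool z rad 0.12218810796129695 shift after turn [ 0.0645 -0.0971  0.1346]
```

Call:
arm_command:
  targets:
    - [[0.036,-0.044,0.03,0,0,0],[0.037,-0.044,0.03,0,0,0],[0,0,0.03,0,0,0.126],[0,0,0.03,0,0,0],[0,0,0.02,0,0,0],[0,0,0,0,0,0]]
  jaw: 0.04

```text
clock: 6.62
position: [0.442, 0.1044, 0.0541]
ee_rot: [-0.195, -3.134, 0.001]
force: [-0.2, 0.2, 0.8]
width: 0.448
gripper_force: 0.0
```

Run:
```python
from h import *
im=wrist();pickle.dump(im,open('pics/w3.pkl','wb'));cv2.imwrite('pics/w3.png',im['pixels'][:,:,::-1])
go((.4385,.1005),.0245,82.8)
```

```text
at [0.4425 0.1045 0.0549] shift tool [ 0.0034 -0.0044  0.0304] world [-0.004  -0.004  -0.0304] clock 6.675
tool z [-0.0003 -0.     -1.    ] x [-0.9922  0.1243  0.0003] jaw heading 82.8567838322224 q7 1.1687242394619701
turn about tool z rad 0.000991064834181063 shift after turn [ 0.0034 -0.0044  0.0304]
```

View pics/w3.png

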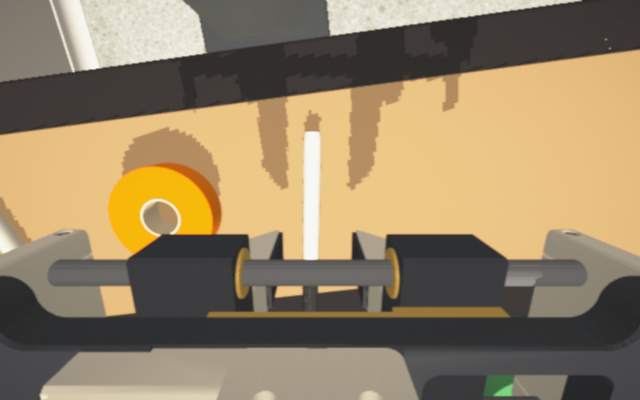

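The pen stands upright at columns 304-320, slightly left of the finger midline at 317, which agrees with the -4 mm shift.

Call:
arm_command:
  targets:
    - [[0.0035,-0.004,0.01,0,0,0],[0,0,0.014,0,0,0],[0,0,0.006,0,0,0],[0,0,0,0,0,0]]

```text
clock: 7.18
position: [0.4375, 0.1004, 0.0243]
ee_rot: [-0.196, -3.134, 0.001]
force: [-0.2, -0.0, -0.4]
width: 0.435
gripper_force: 0.0
```

Call:
arm_command:
  targets:
    - [[0,0,0,0,0,0],[0,0,0,0,0,0],[0,0,0,0,0,0],[0,0,0,0,0,0],[0,0,0,0,0,0]]
  jaw: 0.0

```text
clock: 7.8
position: [0.438, 0.1006, 0.025]
ee_rot: [0.196, 3.135, 0.0]
force: [0.1, -0.7, 2.1]
width: 0.125
gripper_force: 15.0
```

Call:
arm_command:
  targets:
    - [[0,0,-0.02,0,0,0],[0,0,-0.04,0,0,0],[0,0,-0.04,0,0,0],[0,0,0,0,0,0]]

```text
clock: 8.3
position: [0.4395, 0.1011, 0.1272]
ee_rot: [0.196, 3.131, 0.004]
force: [-0.0, 0.1, 0.4]
width: 0.122
gripper_force: 15.0
```

Run:
```python
from h import *
go((.5965,-.2605),.1255,82.4)
```

```text
at [0.4395 0.1011 0.1272] shift tool [-0.2009 -0.3392  0.0018] world [ 0.157  -0.3616 -0.0017] clock 8.3
tool z [ 0.0049  0.0019 -1.    ] x [-0.9922  0.1247 -0.0046] jaw heading 82.83878968328143 q7 1.1546036251393343
turn about tool z rad 0.00765832469704403 shift after turn [-0.2035 -0.3376  0.0018]
```

Run:
```python
from h import *
im=pickle.load(open('pics/top.pkl','rb'))
Z=im['z_map'];Rw=R.from_rotvec(im['rotation']).as_matrix()
v,u=np.mgrid[150:215,430:515]
z=Z[v,u];c=np.stack([(u-im['cx'])/im['fx']*z,(v-im['cy'])/im['fy']*z,z],-1)@Rw.T+im['xyz']
m=(c[...,2]>.05)&(c[...,2]<.14);q=c[m];print(np.percentile(q[:,0],[0,2,50,98,100]),np.percentile(q[:,1],[0,2,50,98,100]),q[:,2].max(),m.sum())
t=c[m&(c[...,2]>.08)];print(t[:,:2].min(0),t[:,:2].max(0))
```

```text
[0.5802 0.595  0.6669 0.7632 0.7815] [-0.5561 -0.5533 -0.4708 -0.3941 -0.39  ] 0.10566480005261747 2022
[ 0.6142 -0.5495] [ 0.77   -0.3937]
```

Call:
arm_command:
  targets:
    - [[-0.02,-0.034,0,0,0,0],[-0.025,-0.043,0,0,0,0],[-0.025,-0.043,0,0,0,0],[-0.025,-0.043,0,0,0,0],[-0.025,-0.043,0,0,0,0],[-0.025,-0.043,0,0,0,0],[-0.025,-0.043,0,0,0,0.008],[-0.02,-0.034,0,0,0,0],[-0.011,-0.013,0,0,0,0],[0,0,0,0,0,0]]

```text
clock: 9.55
position: [0.5941, -0.2622, 0.1232]
ee_rot: [-0.211, -3.133, 0.0]
force: [-0.2, -0.3, -0.6]
width: 0.126
gripper_force: 15.0
```

Run:
```python
from h import *
im=wrist();pickle.dump(im,open('pics/w4.pkl','wb'));cv2.imwrite('pics/w4.png',im['pixels'][:,:,::-1])
go((.5965,-.2605),.026,82.4)
```

```text
at [ 0.5939 -0.2607  0.1234] shift tool [-0.0027  0.0005  0.0974] world [ 0.0026  0.0002 -0.0974] clock 9.6
tool z [-0.0018  0.0009 -1.    ] x [-0.9911  0.133   0.0019] jaw heading 82.35522292857665 q7 1.876771500150268
turn about tool z rad -0.0007815073257381943 shift after turn [-0.0027  0.0005  0.0974]
```

View pics/w4.png

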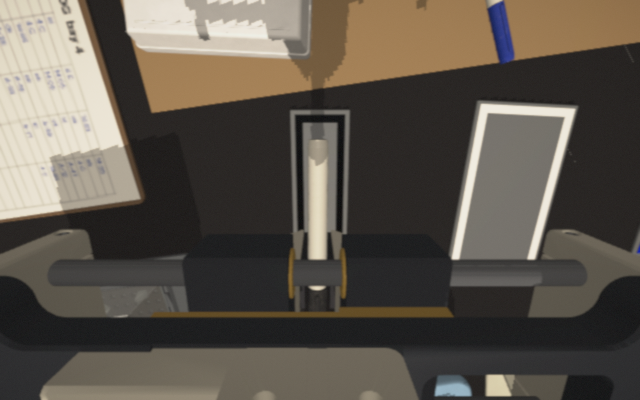

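The held pen lines up over the black outline, whose near end is at (320,111). Now I'll lower it.

Call:
arm_command:
  targets:
    - [[-0.002,0,0.04,0,0,0],[0,0,0.035,0,0,0],[0,0,0.015,0,0,0],[0,0,0.006,0,0,0],[0,0,0,0,0,0],[0,0,0,0,0,0]]

```text
clock: 10.35
position: [0.5974, -0.2616, 0.0301]
ee_rot: [0.208, 3.133, -0.001]
force: [-0.2, 0.2, -0.6]
width: 0.123
gripper_force: 15.0
```

Call:
arm_command:
  targets:
    - [[0,0,0.0025,0,0,0],[0,0,0,0,0,0],[0,0,0,0,0,0]]

```text
clock: 10.72
position: [0.5966, -0.2613, 0.0265]
ee_rot: [0.209, 3.135, 0.0]
force: [-0.1, 0.4, -0.1]
width: 0.123
gripper_force: 15.0
```

Call:
arm_command:
  targets:
    - [[0,0,0,0,0,0],[0,0,0,0,0,0],[0,0,0,0,0,0],[0,0,-0.02,0,0,0],[0,0,-0.05,0,0,0],[0.02,0,-0.05,0,0,0],[0.04,0.02,-0.02,0,0,0],[0.04,0.04,0,0,0,0],[0,0,0,0,0,0]]
  jaw: 0.04

```text
clock: 11.85
position: [0.5032, -0.1852, 0.1678]
ee_rot: [-0.203, -3.134, -0.003]
force: [1.3, 0.4, -0.3]
width: 0.433
gripper_force: 0.0
```

Run:
```python
from h import *
im=wrist();pickle.dump(im,open('pics/w5.pkl','wb'));cv2.imwrite('pics/w5.png',im['pixels'][:,:,::-1])
go((.432,-.110),.0245,103.5)
```

```text
at [ 0.5049 -0.1873  0.168 ] shift tool [0.0826 0.067  0.1434] world [-0.0729  0.0773 -0.1435] clock 11.9
tool z [ 0.0015  0.0005 -1.    ] x [-0.9915  0.1304 -0.0014] jaw heading 82.50506924317169 q7 1.7833829400760062
turn about tool z rad -0.366430667934879 shift after turn [0.0531 0.0921 0.1434]
```

View pics/w5.png

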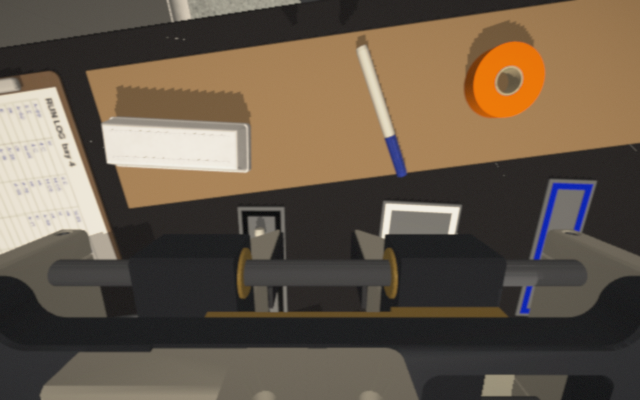

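The black pen lies on its pad near (262,235). The blue pen runs from (361,47) to (403,175), and the lid's top face spans (105,143) to (238,148).

Run:
```python
from h import *
im=pickle.load(open('pics/w5.pkl','rb'))
W=lambda p,z:ray(im,p,z,im['Rw'],im['o'])
for n,a,b,z in [('pen',(361.5,48),(402.5,175),.009),('lidtop',(104,143),(238,148),.034),('lidbase',(104,143),(250,148.5),.008)]:
    p,q=W(a,z),W(b,z);d=q-p;print(n,p,q,(p+q)/2,np.hypot(*d[:2]),np.degrees(np.arctan2(d[1],d[0])))
for p in [(249,124),(249,172),(106,119),(107,166)]: print(p,W(p,.008),W(p,.034))
```

```text
pen [ 0.3696 -0.1254  0.009 ] [ 0.4961 -0.0931  0.009 ] [ 0.4328 -0.1093  0.009 ] 0.13054559734732296 14.329518115475135
lidtop [ 0.4242 -0.3767  0.034 ] [ 0.445  -0.2529  0.034 ] [ 0.4346 -0.3148  0.034 ] 0.12555484687485918 80.4715083202941
lidbase [ 0.4233 -0.3958  0.008 ] [ 0.4481 -0.248   0.008 ] [ 0.4357 -0.3219  0.008 ] 0.14988900732768595 80.45111550140756
(249, 124) [ 0.424  -0.2443  0.008 ] [ 0.4248 -0.2385  0.034 ]
(249, 172) [ 0.4721 -0.2537  0.008 ] [ 0.4688 -0.247   0.034 ]
(106, 119) [ 0.4006 -0.3861  0.008 ] [ 0.4035 -0.3679  0.034 ]
(107, 166) [ 0.4466 -0.4003  0.008 ] [ 0.4455 -0.3809  0.034 ]
```

Call:
arm_command:
  targets:
    - [[0.041,0.034,0.03,0,0,0],[0.041,0.034,0.03,0,0,0],[0,0,0.02,0,0,-0.125],[0,0,0.02,0,0,-0.125],[0,0,0.01,0,0,-0.125],[0,0,0,0,0,0],[0,0,0,0,0,0]]

```text
clock: 12.78
position: [0.4341, -0.111, 0.0569]
ee_rot: [-0.374, 3.118, -0.001]
force: [-0.3, 1.0, -0.7]
width: 0.433
gripper_force: 0.0
```

Run:
```python
from h import *
go((.4325,-.1095),.0245,104)
```

```text
at [ 0.4341 -0.111   0.0569] shift tool [0.0012 0.0018 0.0324] world [-0.0016  0.0015 -0.0324] clock 12.775
tool z [ 0.0011 -0.0003 -1.    ] x [-0.9717 -0.2363 -0.001 ] jaw heading 103.66822620457835 q7 1.9704992817192404
turn about tool z rad -0.00579054510194595 shift after turn [0.0012 0.0018 0.0324]
```

Call:
arm_command:
  targets:
    - [[0.001,0.0015,0.014,0,0,-0.006],[0,0,0.012,0,0,0],[0,0,0.006,0,0,0],[0,0,0,0,0,0]]

```text
clock: 13.28
position: [0.4317, -0.1092, 0.0241]
ee_rot: [0.388, -3.117, -0.0]
force: [-0.0, 0.2, -0.1]
width: 0.439
gripper_force: 0.0
```

Call:
arm_command:
  targets:
    - [[0,0,0,0,0,0],[0,0,0,0,0,0],[0,0,0,0,0,0],[0,0,0,0,0,0],[0,0,0,0,0,0]]
  jaw: 0.0

```text
clock: 13.9
position: [0.4319, -0.1091, 0.0245]
ee_rot: [-0.389, 3.117, -0.0]
force: [-0.7, -0.2, 4.0]
width: 0.127
gripper_force: 15.0
```

Call:
arm_command:
  targets:
    - [[0,0,-0.02,0,0,0],[0,0,-0.04,0,0,0.1],[0,0,-0.04,0,0,0.15],[0,0,0,0,0,0.15],[0,0,0,0,0,0],[0,0,0,0,0,0]]

```text
clock: 14.65
position: [0.4314, -0.109, 0.1239]
ee_rot: [-0.233, -3.132, 0.0]
force: [0.2, -0.6, 0.4]
width: 0.123
gripper_force: 15.0
```

Run:
```python
from h import *
go((.6105,.077),.126,81)
```

```text
at [ 0.4314 -0.109   0.1239] shift tool [-0.1497  0.2104 -0.0023] world [0.1791 0.186  0.0021] clock 14.65
tool z [-0.0011  0.0001 -1.    ] x [-0.989   0.1478  0.0011] jaw heading 81.50106460244429 q7 1.6295851229604241
turn about tool z rad 0.008745227077849249 shift after turn [-0.1478  0.2117 -0.0023]
```

Call:
arm_command:
  targets:
    - [[-0.02,0.028,0,0,0,0.0],[-0.028,0.04,0,0,0,0],[-0.028,0.04,0,0,0,0],[-0.028,0.04,0,0,0,0],[-0.028,0.04,0,0,0,0],[-0.0175,0.0225,0,0,0,0.009],[0,0,0,0,0,0],[0,0,0,0,0,0]]

```text
clock: 15.65
position: [0.6105, 0.0753, 0.1234]
ee_rot: [-0.251, -3.13, 0.002]
force: [-0.6, 0.2, -0.2]
width: 0.126
gripper_force: 15.0
```

Run:
```python
from h import *
im=wrist();cv2.imwrite('pics/w6.png',im['pixels'][:,:,::-1])
go((.6105,.077),.0265,81)
```

```text
at [0.6105 0.075  0.1238] shift tool [0.0002 0.0021 0.0973] world [ 0.      0.002  -0.0973] clock 15.7
tool z [-0.0016 -0.0008 -1.    ] x [-0.987   0.1604  0.0015] jaw heading 80.7692453034959 q7 1.2817698784654372
turn about tool z rad -0.004027429218436915 shift after turn [0.0002 0.0021 0.0973]
```

View pics/w6.png

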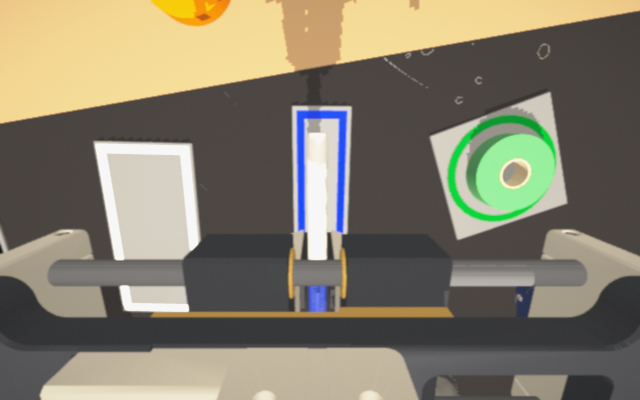

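The blue pen is centred over the blue outline, and the tape sits inside its ring. Now I'll lower it.

Call:
arm_command:
  targets:
    - [[0,0.0015,0.04,0,0,0],[0,0,0.035,0,0,0],[0,0,0.015,0,0,0],[0,0,0.007,0,0,0],[0,0,0,0,0,0],[0,0,0,0,0,0]]

```text
clock: 16.45
position: [0.6125, 0.0779, 0.0285]
ee_rot: [0.252, 3.13, 0.001]
force: [-0.5, 0.3, 0.4]
width: 0.125
gripper_force: 15.0
```

Call:
arm_command:
  targets:
    - [[0,0,0,0,0,0],[0,0,0,0,0,0]]

```text
clock: 16.7
position: [0.612, 0.0779, 0.0278]
ee_rot: [0.252, 3.131, 0.0]
force: [0.2, 0.5, -0.9]
width: 0.124
gripper_force: 15.0
```

Call:
arm_command:
  targets:
    - [[0,0,0.0015,0,0,0],[0,0,0,0,0,0]]

```text
clock: 16.95
position: [0.6115, 0.0778, 0.0257]
ee_rot: [-0.252, -3.131, 0.0]
force: [0.4, -0.1, -0.1]
width: 0.125
gripper_force: 15.0
```

Call:
arm_command:
  targets:
    - [[0,0,0,0,0,0],[0,0,0,0,0,0],[0,0,0,0,0,0],[0,0,-0.02,0,0,0],[0,0,-0.05,0,0,0],[0,0,-0.05,0,0,0],[0.02,-0.04,-0.02,0,0,0],[0.02,-0.05,0,0,0,0],[0.02,-0.05,0,0,0,0],[0.02,-0.05,0,0,0,0]]
  jaw: 0.04

```text
clock: 18.2
position: [0.5013, -0.0983, 0.1661]
ee_rot: [0.252, 3.131, -0.0]
force: [0.9, -1.2, -0.3]
width: 0.434
gripper_force: 0.0
```

Call:
arm_command:
  targets:
    - [[0,0,0,0,0,0.175],[0,0,0,0,0,0.175],[0,0,0,0,0,0.175],[0,0,0,0,0,0.175],[0,0,0,0,0,0.175],[0,0,0,0,0,0.175],[0,0,0,0,0,0.175],[0,0,0,0,0,0.175],[0,0,0,0,0,0.175],[0,0,0,0,0,0]]
  jaw: 0.0918

```text
clock: 19.45
position: [0.5023, -0.0968, 0.1659]
ee_rot: [2.396, 2.032, -0.0]
force: [-0.7, 0.5, -1.4]
width: 1.002
gripper_force: 0.0
```

Run:
```python
from h import *
go((.4355,-.316),.15,-9.6)
```

```text
at [ 0.5023 -0.0968  0.1659] shift tool [-0.2272 -0.0302  0.0159] world [-0.0668 -0.2192 -0.0159] clock 19.45
tool z [-0.     -0.0002 -1.    ] x [ 0.163   0.9866 -0.0002] jaw heading -9.383182066084592 q7 0.1876482729581011
turn about tool z rad 0.0037841868241953493 shift after turn [-0.2273 -0.0293  0.0159]
```

Call:
arm_command:
  targets:
    - [[-0.045,-0.006,0,0,0,0],[-0.046,-0.006,0,0,0,0],[-0.046,-0.006,0,0,0,0],[-0.046,-0.006,0,0,0,0],[-0.044,-0.006,0.015,0,0,0],[0,0,0,0,0,0],[0,0,0,0,0,0]]

```text
clock: 20.32
position: [0.4354, -0.3155, 0.1507]
ee_rot: [-2.394, -2.033, -0.001]
force: [-0.7, 0.0, 1.0]
width: 1.0
gripper_force: 0.0
```

Run:
```python
from h import *
im=wrist();pickle.dump(im,open('pics/w7.pkl','wb'));cv2.imwrite('pics/w7.png',im['pixels'][:,:,::-1])
go((.4355,-.316),.0245,-9.6)
```

```text
at [ 0.4359 -0.315   0.1509] shift tool [-0.0012 -0.0002  0.1264] world [-0.0004 -0.001  -0.1264] clock 20.375
tool z [ 0.0002  0.0007 -1.    ] x [0.1612 0.9869 0.0008] jaw heading -9.279271414254891 q7 0.6745090746955509
turn about tool z rad 0.005597769826517215 shift after turn [-0.0012 -0.0002  0.1264]
```

View pics/w7.png

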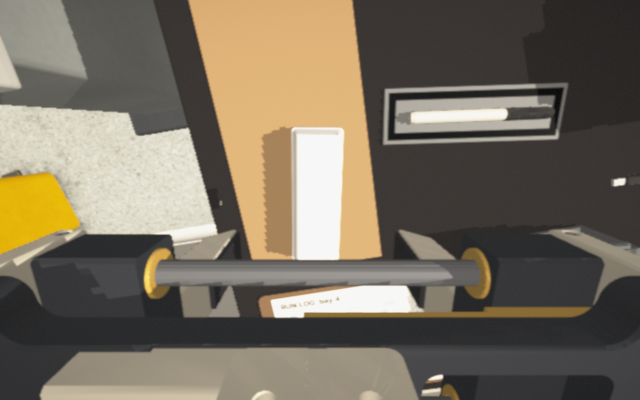

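The lid's base flange end is at row 128, columns 291-344, and its axis points at the finger midline. The black pen lies inside its outline.

Run:
```python
from h import *
im=pickle.load(open('pics/w7.pkl','rb'))
W=lambda p,z:ray(im,p,z,im['Rw'],im['o'])
a,b=W((291.5,128.5),.014),W((344,129),.014);d=b-a;print(a,b,np.hypot(*d[:2]),np.degrees(np.arctan2(d[1],d[0])))
u=np.array([-d[1],d[0],0])/np.hypot(*d[:2]);print('centre',(a+b)/2-u*.069)
a,b=W((293,230),.014),W((340,230),.03);print(W((297,250),.034),W((339,250),.034))
```

```text
[ 0.4234 -0.2456  0.014 ] [ 0.4719 -0.254   0.014 ] 0.04927106954965484 -9.836596536510232
centre [ 0.4358 -0.3177  0.014 ]
[ 0.4092 -0.3593  0.034 ] [ 0.4496 -0.3659  0.034 ]
```

Call:
arm_command:
  targets:
    - [[-0.0025,0,0.03,0,0,0.006],[0,0,0.04,0,0,0],[0,0,0.03,0,0,0],[0,0,0.018,0,0,0],[0,0,0.008,0,0,0],[0,0,0,0,0,0],[0,0,0,0,0,0]]

```text
clock: 21.25
position: [0.4356, -0.3187, 0.0257]
ee_rot: [2.402, 2.023, 0.001]
force: [-0.2, -0.2, 0.1]
width: 1.007
gripper_force: 0.0
```

Call:
arm_command:
  targets:
    - [[0,0,0,0,0,0],[0,0,0,0,0,0],[0,0,0,0,0,0],[0,0,0,0,0,0],[0,0,0,0,0,0],[0,0,0,0,0,0]]
  jaw: 0.04

```text
clock: 22.0
position: [0.4349, -0.3184, 0.0248]
ee_rot: [-2.403, -2.023, 0.0]
force: [0.0, 0.9, 0.8]
width: 0.54
gripper_force: 15.0
```

Call:
arm_command:
  targets:
    - [[0,0,-0.02,0,0,0],[0,0,-0.05,0,0,0],[0,0,-0.05,0,0,0],[0,0,0,0,0,0],[0,0,0,0,0,0]]

```text
clock: 22.62
position: [0.4348, -0.3179, 0.1444]
ee_rot: [-2.402, -2.024, -0.0]
force: [-0.2, -0.1, -1.8]
width: 0.542
gripper_force: 15.0
```

Run:
```python
from h import *
go((.6165,-.087),.14,80.5)
```

```text
at [ 0.4348 -0.3179  0.1444] shift tool [0.2584 0.1398 0.0045] world [ 0.1817  0.2309 -0.0044] clock 22.625
tool z [-0.0002  0.0006 -1.    ] x [0.1699 0.9855 0.0005] jaw heading -9.779522051422612 q7 0.6855068328230303
turn about tool z rad 1.565917746665643 shift after turn [ 0.1411 -0.2577  0.0045]
```

Call:
arm_command:
  targets:
    - [[0.03,0.016,0,0,0,0],[0.04,0.022,0,0,0,0],[0.045,0.024,0,0,0,0],[0.045,0.024,0,0,0,0],[0.045,0.024,0,0,0,0],[0.035,0.02,0,0,0,0],[0.018,0.01,0,0,0,0],[0,0,0,0,0,0]]

```text
clock: 23.62
position: [0.6166, -0.0873, 0.1435]
ee_rot: [-2.4, -2.025, 0.003]
force: [0.5, 0.0, -0.5]
width: 0.538
gripper_force: 15.0
```

Call:
arm_command:
  targets:
    - [[0,0,0,0,0,-0.16],[0,0,0,0,0,-0.177],[0,0,0,0,0,-0.177],[0,0,0,0,0,-0.177],[0,0,0,0,0,-0.177],[0,0,0,0,0,-0.177],[0,0,0,0,0,-0.177],[0,0,0,0,0,-0.177],[0,0,0,0,0,-0.177],[0,0,0,0,0,0]]

```text
clock: 24.88
position: [0.6154, -0.0907, 0.1446]
ee_rot: [-0.267, -3.129, 0.001]
force: [1.0, -0.1, -1.1]
width: 0.542
gripper_force: 15.0
```

Run:
```python
from h import *
im=wrist();pickle.dump(im,open('pics/w8.pkl','wb'));cv2.imwrite('pics/w8.png',im['pixels'][:,:,::-1])
go((.6165,-.087),.0265,80.5)
```

```text
at [ 0.6157 -0.0903  0.1446] shift tool [-0.0003  0.0034  0.1181] world [ 0.0008  0.0033 -0.1181] clock 24.925
tool z [-0.0009 -0.0005 -1.    ] x [-0.9852  0.1716  0.0008] jaw heading 80.119927916939 q7 1.5289582873948329
turn about tool z rad -0.006633509244327726 shift after turn [-0.0003  0.0034  0.1181]
```

View pics/w8.png

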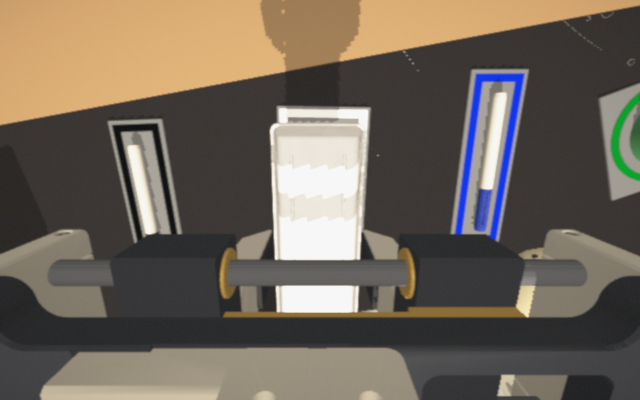

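The lid is held level over the white outline and needs about 3 mm in +y. Both pens lie inside their outlines.

Call:
arm_command:
  targets:
    - [[0,0.0033,0.03,0,0,-0.006],[0,0,0.04,0,0,0],[0,0,0.03,0,0,0],[0,0,0.012,0,0,0],[0,0,0.004,0,0,0],[0,0,0,0,0,0],[0,0,0,0,0,0]]

```text
clock: 25.8
position: [0.6182, -0.0848, 0.03]
ee_rot: [0.251, 3.13, 0.0]
force: [0.2, -0.6, -0.9]
width: 0.538
gripper_force: 15.0
```

Call:
arm_command:
  targets:
    - [[0.001,-0.001,0.002,0,0,0],[0,0,0.001,0,0,0],[0,0,0,0,0,0],[0,0,0,0,0,0]]

```text
clock: 26.3
position: [0.6163, -0.0856, 0.0259]
ee_rot: [0.251, 3.132, -0.0]
force: [-1.0, 0.2, 0.8]
width: 0.541
gripper_force: 15.0
```

Call:
arm_command:
  targets:
    - [[0,0,0,0,0,0],[0,0,0,0,0,0],[0,0,0,0,0,0],[0,0,-0.02,0,0,0],[0,0,-0.05,0,0,0],[0,0,-0.05,0,0,0],[0.04,0,-0.04,0,0,0],[0.06,0,-0.02,0,0,0],[0.05,0,0,0,0,0],[0,0,0,0,0,0]]
  jaw: 0.075

```text
clock: 27.55
position: [0.4653, -0.0614, 0.2059]
ee_rot: [-0.25, -3.13, -0.001]
force: [0.7, 0.6, 0.3]
width: 0.819
gripper_force: 0.0
```

Call:
arm_command:
  targets:
    - [[0.03,0.04,-0.02,0,0,0],[0.03,0.05,-0.02,0,0,0],[0,0.05,0,0,0,0],[0,0.05,0,0,0,0],[0,0.05,0,0,0,0],[0,0.05,0,0,0,0],[0,0.05,0,0,0,0],[0,0.05,0,0,0,0],[0,0,0,0,0,0]]

```text
clock: 28.68
position: [0.4715, 0.3377, 0.2449]
ee_rot: [-0.243, -3.131, -0.003]
force: [-0.6, -0.8, -0.0]
width: 0.819
gripper_force: 0.0
```

Run:
```python
from h import *
from cell import arm
im=arm.get_image('top');pickle.dump(im,open('pics/t9.pkl','wb'));a=im['pixels'][155:295,185:455,::-1];cv2.imwrite('pics/t9.png',cv2.resize(a,None,fx=2.96,fy=2.96,interpolation=cv2.INTER_CUBIC))
go((.6,.4),.2)
```

```text
at [0.4718 0.3348 0.2449] shift tool [-0.1164  0.0844  0.0449] world [ 0.1282  0.0652 -0.0449] clock 28.725
tool z [-0.0006  0.0003 -1.    ] x [-0.9877  0.1565  0.0007] jaw heading 80.99886942426647 q7 0.667218137733307
```

View pics/t9.png

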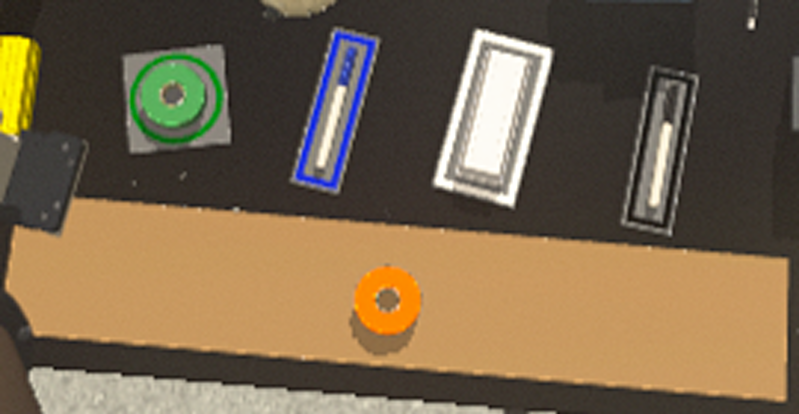

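All four things lie centred in their outlines. The tape's offset to (172,95) is parallax, the rack is untouched and the arm is clear.

Run:
```python
from cell import arm
print(arm.sign_off())
```

```text
the job is handed in; nothing more can be done
None
```

The job is handed in: both markers, the green tape and the trough lid lie centred in their outlines in the last top view, at about 29 s of the 112 s allowed, and the rack, tip box and orange roll were left alone; sign-off returned no verdict.

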